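# Close the sample jars on the indexing turntable and hold its index plunger out

### The job

The indexing turntable carries three steel sample jars; the middle-sized one is closed already. While the table is still locked, close the large and the small jar with their own lids, which lie on the worktop: each lid fully home and flat on its rim. Then take the knob of the sprung index plunger at the table's edge, pull it straight up as far as it goes and finish with it held there, so that the pin stays clear of its hole and I can turn the table; do not turn it yourself, and leave the jars standing in their nests and the other things on the bench where they are.

Things in the scene. Friction and masses are not known exactly. Their poses are not given: they have to be found in the camera images.
- turntable_base: fixed base of the indexing turntable, place and yaw vary. Origin: on the vertical axis of the table disc, at worktop level. Disc aluminium, 216 mm across, upper face 36 mm above the worktop. Three ring nests 62 mm from the axis, at 0, +120, -120 degrees from its x axis, hold the jars in varying order. On its -x side a bracket (78 to 163 mm from the axis, 68 mm high) carries the plunger
- table (a joint): turning of the table disc about its vertical axis, rad; 0 at the start, locked (about 0.013 rad of play each way) while the pin is in its hole; once freed it turns with light friction, 0.15 N m
- index_plunger (a joint): lift of the index plunger along vertical, m; 0: pin home, 7 mm deep in its hole; 0.007: pin just clear; 0.014: fully back, against its stop. It is sprung: about 7 N to start, 14 N fully back, and snaps back when let go
- plunger_knob (a point): centre of the top face of the plunger's ribbed black knob, 25 mm across, 24 mm high, chamfered for its top and bottom 4 mm; moves with the plunger. At the start 92 mm from the table's axis on the -x side of turntable_base, 105 mm above the worktop. Below it the plunger's fixed steel barrel, 17 mm across, ends 80 mm above the worktop
- pin_tip (a point): centre of the lower end of the plunger's 8 mm steel pin; moves with the plunger
- seat_hole (a point): centre of the mouth of the brass bush in the disc, bore 10.4 mm, 8 mm deep, in which the pin sits at the start; turns with the disc
- large_jar: turned stainless jar, 56 mm outside diameter, bore 50 mm, 44 mm high, on a round foot 60 mm across and 5 mm thick that stands in a ring nest of the table (1.5 mm play). Origin: centre of its underside; z up to its mouth. Open at the start
- small_jar: turned stainless jar, 40 mm outside diameter, bore 34 mm, 44 mm high, on a round foot 60 mm across and 5 mm thick that stands in a ring nest of the table (1.5 mm play). Origin: centre of its underside; z up to its mouth. Open at the start
- closed_jar: turned stainless jar, 48 mm outside diameter, bore 42 mm, 44 mm high, on a round foot 60 mm across and 5 mm thick that stands in a ring nest of the table (1.5 mm play). Origin: centre of its underside; z up to its mouth. Its lid is on already and stays on; the lid's knob ends 68.5 mm above the origin
- large_lid: stainless stopper lid of the large jar, lying right way up. Origin: centre of its underside, z up. From below: chamfered plug 47.4 mm across, 8 mm long (1.3 mm play all round in its jar); flange 58 mm across, 4 mm thick; finger knob 18 mm across (neck 15 mm for the first 4 mm), top 32.5 mm above the origin. Home: flange on the jar's rim, origin 36 mm above the jar's. About 90 g
- small_lid: stainless stopper lid of the small jar, lying right way up. Origin: centre of its underside, z up. From below: chamfered plug 31.4 mm across, 8 mm long (1.3 mm play all round in its jar); flange 42 mm across, 4 mm thick; finger knob 18 mm across (neck 15 mm for the first 4 mm), top 32.5 mm above the origin. Home: flange on the jar's rim, origin 36 mm above the jar's. About 60 g
- brass_nut: bystander: brass compression nut, 19x22x12 mm, lying between the lids
- tee_fitting: bystander: brass tee, 32x46x18 mm, lying on its back beside the turntable
- headspace_vial_5: bystander: glass vial, 23 mm in diameter, 74 mm high, standing
- screwdriver: bystander: screwdriver, 208 mm long, 27 mm thick handle, lying
Things that resemble listed ones, but are neither listed nor needed, are in the scene too. Leave any purple or red look-alike of the closed_jar alone.

How it is judged (in metres and radians):
On the way:
1. both jars are closed with their own lids, let go, while the plunger is still home (horizontal distance between large_lid and large_jar below 0.003 m and z of large_lid in the frame of large_jar between 0.034 and 0.038 m and angle between each of large_lid, small_lid's own z axis and vertical below 0.06 rad and horizontal distance between small_lid and small_jar below 0.003 m and z of small_lid in the frame of small_jar between 0.034 and 0.038 m and value of joint index_plunger below 0.003 m and contact force between the fingers and large_lid below 0.05 N and contact force between the fingers and small_lid below 0.05 N), for 0.2 s.
At the end, for the whole second after the job is handed in: Both lids lie home in their own jars (3 mm off axis, 2 mm in height, 0.06 rad), all three jars stand upright in their nests, the fingers hold the plunger at a lift of 11.5 mm or more with its pin clear of the hole, and the table has not turned (0.04 rad) (horizontal distance between large_lid and large_jar below 0.003 m and z of large_lid in the frame of large_jar between 0.034 and 0.038 m and angle between each of large_lid, small_lid, large_jar, small_jar, closed_jar's own z axis and vertical below 0.06 rad and horizontal distance between small_lid and small_jar below 0.003 m and z of small_lid in the frame of small_jar between 0.034 and 0.038 m and z of each of large_jar, small_jar, closed_jar in the frame of turntable_base below 0.0385 m and value of joint index_plunger above 0.0115 m and z of pin_tip in the frame of seat_hole above 0.003 m and contact force between the fingers and index_plunger above 3 N and value of joint table between -0.04 and 0.04 rad); the arm keeps its last pose, push and grip.
It fails at once if the table is unlocked (pin lifted out of its hole) while the large or the small jar is still open (value of joint index_plunger above 0.007 m and (horizontal distance between large_lid and large_jar above 0.01 m or horizontal distance between small_lid and small_jar above 0.01 m or z of large_lid in the frame of large_jar above 0.042 m or z of small_lid in the frame of small_jar above 0.042 m)).
It fails at once if a jar is tipped over (angle between any of large_jar, small_jar, closed_jar's own z axis and vertical above 0.4 rad).
It fails at once if a bystander is pushed more than 25 mm or the vial tipped over (distance of any of brass_nut, tee_fitting, headspace_vial_5, screwdriver from where it was at the start of the episode above 0.025 m or angle between headspace_vial_5's own z axis and vertical above 0.5 rad).
It also fails if it takes over 51 s, if anything falls off the work surface, if the arm or the gripper's body presses on something with over 40 N, if the wrist force passes 120 N, or if a joint passes its speed limit or range.

### The arm

A 6-joint arm with a two-finger parallel gripper is mounted at the origin on a cart in front of the work surface, level with it; the furniture and walls round the work are solid. World frame = base frame: x ahead of the robot, y to its left, z up, the work surface at z = 0. Lengths are in mm, angles in rad, forces in N, time in s.
With the tool pointing down it reaches from about 300 to 775 mm from the base axis. Payload 14.6 kg.
Tool frame: the origin (TCP) lies midway between the tips of the shut fingers; the grasp point (between the pads) lies 19 mm behind it; z points along the fingers, y is the line along which they close (so a half turn about z gives the same grasp; the last joint's range is limited). The gripper opens to 94 mm and grips with 3 to 60 N. Pads are 16 mm wide; open, the fingers measure 119 mm over their backs; the gripper's body (75 mm by 177 mm) begins 78 mm behind the grasp point.
Start: joints at [1.122, 0.3, 1.521, -0, 1.321, -0.067], TCP at [204.922, 510.388, 205.446] pointing down, gripper open.
Joint ranges: [-3.03, 3.03], [-0.79, 2.21], [0.23, 2.52], [-1.04, 4.18], [0, 3.07], [-2.55, 2.55]. Speed limits (rad/s): [2.22, 2.22, 2.57, 3.14, 3.14, 3.14].

### API

Orientations are given as [roll, pitch, yaw] about the fixed x, y, z axes, in that order (R = Rz(yaw) Ry(pitch) Rx(roll)).
In Python, from cell import * gives the robot as it stands. The module is installed in compiled form; this text tells all that it offers.
- The arm moves only by the tool servo_tool, never from a script. Its argument "motion" is a list of rows, each an object of numbers: "wx", "wy", "wz": the turn, a rotation vector about the tool's x, y, z in units of 2 rad (1.0 is 2 rad); "dx", "dy", "dz": the shift along the tool's x, y, z in units of 10 cm (1.0 is 10 cm); "fingers": the closure, from -1 (fully open) to 1 (shut). In form: [{"wx": .., "wy": .., "wz": .., "dx": .., "dy": .., "dz": .., "fingers": ..}, ...]. A call has 1 to 10 rows; each row is the pose to reach, as a shift and turn from the pose commanded when the call began, along the tool's axes at that moment; what a row does not reach only later rows make up. A row lasts 1/10 s, in which the tool goes at most 50 mm and 8.59 degrees, less where a joint would pass 70% of its speed; a pose out of reach is approached as far as the arm can. A call with a number of a shift or a turn outside -1 to 1 is refused whole. A call with a gripper value outside its range is refused whole. The fingers move at their own pace and stop on an object; "newtons" is the grip in N (left out, the last holds). Time passes only in rows, so rows that repeat a pose let the fingers close. It gives the time, the measured TCP pose, the force, the opening and the grip force at its end, in the units of the state.
- read_state(): the state, without advancing time (a new reading comes with each control period).
- camera(name): name is "scene" or "top"; returns a dict with "image" (400x640x3 uint8, red, green, blue), "fx", "fy", "cx", "cy" (pixels), "R" (3x3) and "t" (3): a world point X has camera coordinates R X + t. Camera axes: x right, y down, z forward; pixel columns grow to the right and rows downward; lengths in mm; the calibration is good to about 2 mm. A picture is of the moment at which its call begins. There is no depth.
- sign_off(): hands the job in; it is judged then, once.
Trained networks look in a picture, given as the dict that the camera call returned (one of the last four; its "shot" number tells which), for a name from the list of things; names that differ only in an ending like _2 or _b are one class to them, and where a whole thing is asked for, a point or a joint stands for the part that bears it (a point fixed in the world has none). Each returns a list of dicts, best first, with "conf" (0 to 1); they miss things now and then, are a little off and sometimes report something else, mostly with a low value. They report only what shows in the picture. A call takes as long as a camera call. They do not tell look-alikes from the thing itself.
- spot_in(query, picture): "location" ([column, row] in pixels, amid what is visible of it).
- trace(query, picture): "pixels" (400x640 bool, what is visible of it) and "location" ([column, row] in pixels, amid what is visible of it).
The state is a dict: "clock": time; "joints": joint angles; "qd": joint speeds; "effort": joint torques, N m; "eef_pos": TCP position; "eef_rot": TCP orientation; "wrist_force": force on the tool from outside, world axes, zero at the start; "moment": the same for the moment, N m; "finger_gap": finger opening in mm; "finger_force": force on a finger pad.
Only numpy, scipy, OpenCV 4.12 (cv2) and the standard library are available. Lean on these libraries where they do the work, as an engineer would, in place of code of your own. Each camera call takes 0.05 s, during which the arm holds its last target. There are 200 camera calls.

## Working session

There is one attempt and no reset: what is moved stays moved. The work goes in short steps, Python scripts to look and compute and a tool call to move; the robot and the scene stay as the last step left them, time stands still between calls to the robot, and variables do not carry over. Pictures are saved under pics/ and viewed, at most 10 in all, crops included, and the job is handed in when it is done.

Besides the shell and the picture viewer there is one more tool, called after "Emit:" as name(argument=value, ...) on one line, values as JSON. servo_tool: Moves the arm, as the interface text tells. Its arguments: {"type":"object","properties":{"motion":{"type":"array","items":{"type":"object","properties":{"wx":{"type":"number"},"wy":{"type":"number"},"wz":{"type":"number"},"dx":{"type":"number"},"dy":{"type":"number"},"dz":{"type":"number"},"fingers":{"type":"number"}}}},"newtons":{"type":"number"}},"required":["motion"]}

```bash
mkdir -p pics; cat > h.py <<'E'
from cell import *
import numpy as np, cv2
def ray(c,px):
    d=np.array([(px[0]-c['cx'])/c['fx'],(px[1]-c['cy'])/c['fy'],1.]); R=np.array(c['R']);t=np.array(c['t'])
    return -R.T@t, R.T@d
def at_z(c,px,z):
    o,d=ray(c,px); return o+d*(z-o[2])/d[2]
def proj(c,X):
    p=np.array(c['R'])@np.array(X,float)+np.array(c['t']); return np.array([c['fx']*p[0]/p[2]+c['cx'],c['fy']*p[1]/p[2]+c['cy']])
def save(n,im): cv2.imwrite('pics/'+n,cv2.cvtColor(im,cv2.COLOR_RGB2BGR))
E
python3 - <<'E'
from h import *
s=read_state(); print(s)
H={'turntable_base':36,'plunger_knob':105,'large_jar':80,'small_jar':80,'closed_jar':100,'large_lid':12,'small_lid':12,'brass_nut':6,'tee_fitting':9,'headspace_vial_5':37,'screwdriver':13}
for n in ('scene','top'):
    c=camera(n); save(n+'1.png',c['image']); np.save(n,c,allow_pickle=True)
    print(n,-np.array(c['R']).T@np.array(c['t']),c['fx'])
    for q,z in H.items():
        for r in spot_in(q,c)[:4]: print(q,np.round(r['location'],1),round(r['conf'],2),at_z(c,r['location'],z).round(0))
E
```

```text
{'clock': 0.0, 'joints': array([ 1.12239314e+00,  3.00472574e-01,  1.52159484e+00, -5.33175732e-05,
        1.32071540e+00, -6.65902196e-02]), 'qd': array([ 0.00053552, -0.00013842, -0.00181362,  0.00116694,  0.00158699,
        0.0002433 ]), 'effort': array([ 5.00183305e-04, -5.31796432e+01, -3.52741635e+01,  7.08833733e-02,
        2.42892362e-02, -1.09534203e-04]), 'eef_pos': array([204.82357503, 510.14301725, 204.87970884]), 'eef_rot': array([-3.14040169e+00, -2.76658285e-05,  2.75979290e+00]), 'wrist_force': array([ 0.62163997,  1.40374448, -0.16249552]), 'moment': array([ 0.01668454, -0.00011077, -0.01743351]), 'finger_force': 0.0, 'finger_gap': 94.17932204824226}
scene [  24.31273749 -812.14167663 1006.64499967] 414.67266122917613
turntable_base [260.5 186.7] 0.83 [506. 117.  36.]
large_jar [270.5 181.8] 0.59 [523.  74.  80.]
large_jar [272.3 171.8] 0.19 [555. 112.  80.]
small_jar [279.2 162. ] 0.54 [603. 139.  80.]
closed_jar [297.6 218.1] 0.57 [ 487. -127.  100.]
closed_jar [336.3 191.7] 0.57 [ 648. -112.  100.]
closed_jar [336.6 238.8] 0.46 [ 526. -259.  100.]
large_lid [28
[... 474 characters left out ...]
  229.6] 0.64 [469. 134. 105.]
large_jar [244.3 207.5] 0.78 [530.  83.  80.]
small_jar [217.9 176.9] 0.73 [614. 155.  80.]
closed_jar [294.6 215.5] 0.77 [505. -54. 100.]
closed_jar [296.6 152.8] 0.64 [674. -60. 100.]
large_lid [318.3 242.9] 0.69 [ 435. -116.   12.]
large_lid [386.3 238.2] 0.52 [ 446. -307.   12.]
small_lid [387.6 237.2] 0.7 [ 449. -311.   12.]
small_lid [221.4 197.2] 0.64 [568. 159.  12.]
brass_nut [203.2 213.3] 0.62 [523. 211.   6.]
brass_nut [224. 197.] 0.4 [569. 153.   6.]
brass_nut [326.  171.3] 0.3 [ 640. -140.    6.]
headspace_vial_5 [435.9 161.3] 0.65 [ 660. -450.   37.]
screwdriver [346.7 196.8] 0.76 [ 565. -198.   13.]
screwdriver [240.8 209. ] 0.49 [533. 103.  13.]
```

```bash
python3 - <<'E'
from h import *
for n,(u0,v0,u1,v1) in {'top':(150,110,470,310),'scene':(190,120,450,310)}.items():
    im=cv2.imread(f'pics/{n}1.png')[v0:v1,u0:u1]
    k=800/(u1-u0); k=min(k,600/(v1-v0)); cv2.imwrite(f'pics/{n}c.png',cv2.resize(im,None,fx=k,fy=k,interpolation=cv2.INTER_CUBIC))
E
```

```text
(no output)
```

View pics/topc.png

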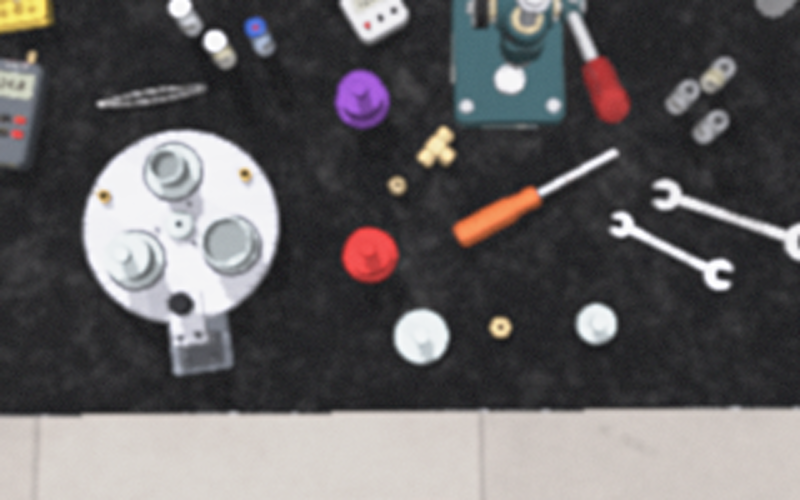

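View pics/scenec.png

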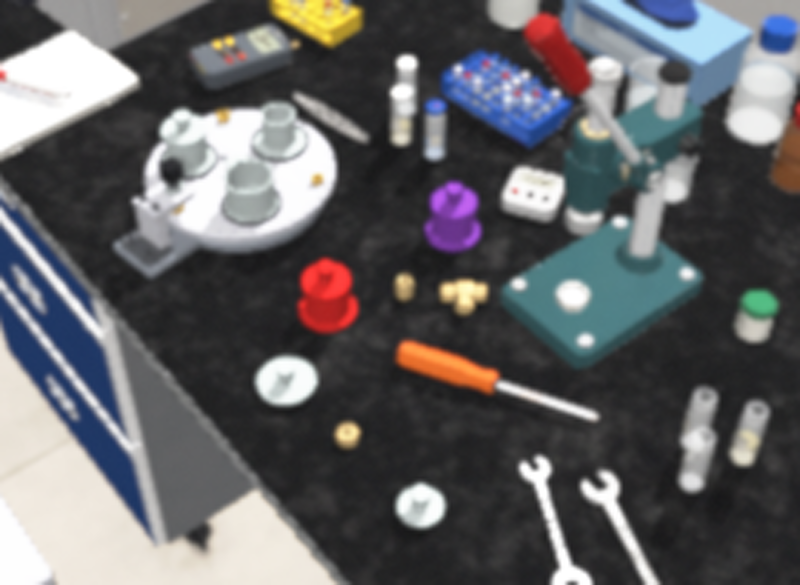

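Top crop: the disc is centred near image px (222,200). The closed jar is at (204,213), the open small jar at (218,178), the open large jar at (242,207) and the black plunger knob at (222,231). The large steel lid is at (318,244) and the small one at (388,239), with the brass nut between them at (350,241). The red (298,212) and purple (295,150) closed jars are look-alikes and stay put. Only these two plain steel lids fit the descriptions (58 and 42 mm flanges). Next I'll fit the positions precisely.

```bash
cat > fit.py <<'E'
from h import *
from scipy.optimize import minimize
def gimg(c):
    g=cv2.GaussianBlur(c['image'],(0,0),0.8).astype(np.float32)
    gx=cv2.Sobel(g,cv2.CV_32F,1,0)/8; gy=cv2.Sobel(g,cv2.CV_32F,0,1)/8
    return np.sqrt((gx**2+gy**2).sum(2))
A=np.linspace(0,2*np.pi,120,endpoint=False)
def P(c,X):
    p=X@np.array(c['R']).T+np.array(c['t']); return p[:,0]/p[:,2]*c['fx']+c['cx'],p[:,1]/p[:,2]*c['fy']+c['cy']
def score(xy,cs,gs,circ):
    s=0
    for c,g in zip(cs,gs):
        for r,z in circ:
            u,v=P(c,np.c_[xy[0]+r*np.cos(A),xy[1]+r*np.sin(A),0*A+z])
            s+=np.sqrt(cv2.remap(g,u.astype(np.float32)[None],v.astype(np.float32)[None],cv2.INTER_LINEAR)).mean()
    return -s
def fit(xy,cs,circ,R=12):
    gs=[gimg(c) for c in cs]; n=np.arange(-R,R+.1,1.5)
    b=min(((score((xy[0]+a,xy[1]+d),cs,gs,circ),xy[0]+a,xy[1]+d) for a in n for d in n))
    r=minimize(score,b[1:],args=(cs,gs,circ),method='Nelder-Mead',options=dict(initial_simplex=[[b[1],b[2]],[b[1]+1,b[2]],[b[1],b[2]+1]]))
    return r.x.round(1),round(-r.fun,2)
OBJ={'disc':((545,137),[(108,36)]),'large_jar':((528,84),[(28,80),(25,80),(30,41)]),'small_jar':((612,153),[(20,80),(17,80),(30,41)]),
'closed_jar':((520,190),[(25,84),(30,41)]),
'knob':((463,135),[(12.5,100),(12.5,85)]),'large_lid':((430,-115),[(29,11)]),'small_lid':((443,-311),[(21,11)])}
E
python3 - <<'E'
from fit import *
cs={n:np.load(n+'.npy',allow_pickle=True).item() for n in('top','scene')}
for k,(xy,ci) in OBJ.items():
    print(k,*[fit(xy,[cs[n] for n in ns],ci) for ns in (['top'],['scene'],['top','scene'])])
E
```

```text
disc (array([557.3, 152.7]), np.float64(9.39)) (array([559.3, 151.7]), np.float64(7.71)) (array([557.8, 152.4]), np.float64(16.99))
large_jar (array([531.2,  94. ]), np.float64(16.25)) (array([532. ,  89.7]), np.float64(16.36)) (array([533.3,  91.5]), np.float64(32.21))
small_jar (array([615.1, 157.4]), np.float64(16.44)) (array([622. , 172.3]), np.float64(17.45)) (array([618.7, 156.9]), np.float64(31.08))
closed_jar (array([515.1, 193.9]), np.float64(8.36)) (array([509.4, 195.1]), np.float64(12.73)) (array([509.8, 196.8]), np.float64(20.44))
knob (array([465.7, 139. ]), np.float64(17.98)) (array([451.5, 150.5]), np.float64(16.5)) (array([466. , 138.8]), np.float64(33.11))
large_lid (array([ 431.9, -115. ]), np.float64(9.78)) (array([ 434.1, -114.8]), np.float64(9.86)) (array([ 432.9, -115. ]), np.float64(19.48))
small_lid (array([ 443.7, -312.4]), np.float64(9.73)) (array([ 446.8, -312. ]), np.float64(9.85)) (array([ 445.1, -312.2]), np.float64(19.33))
```

Emit:
servo_tool(motion=[{"wz": -0.05},{"wz": -0.1},{"wz": -0.15},{"wz": -0.191},{"wz": -0.191}])

```text
schema error: expected keys wx, wy, wz, dx, dy, dz, fingers
```

Emit:
servo_tool(motion=[{"wx": 0,"wy": 0,"wz": -0.05,"dx": 0,"dy": 0,"dz": 0,"fingers": -1},{"wx": 0,"wy": 0,"wz": -0.1,"dx": 0,"dy": 0,"dz": 0,"fingers": -1},{"wx": 0,"wy": 0,"wz": -0.15,"dx": 0,"dy": 0,"dz": 0,"fingers": -1},{"wx": 0,"wy": 0,"wz": -0.191,"dx": 0,"dy": 0,"dz": 0,"fingers": -1},{"wx": 0,"wy": 0,"wz": -0.191,"dx": 0,"dy": 0,"dz": 0,"fingers": -1}])

```text
clock: 1.7
eef_pos: [204.9, 510.4, 205.4]
eef_rot: [-3.142, -0.0, -3.14]
wrist_force: [0.3, -0.2, 1.8]
finger_gap: 94.1
finger_force: 0.0
```

```bash
python3 - <<'E'
from fit import *
cs={n:np.load(n+'.npy',allow_pickle=True).item() for n in('top','scene')}
out=[]
for n in cs:
    c=cs[n]
    for k in('disc','large_jar','small_jar'):
        for ci in OBJ[k][1]: print(n,k,ci,fit(OBJ[k][0] if k!='disc' else (555,150),[c],[ci],14))
    k=6; u0,v0=(180,160) if n=='top' else (230,150)
    im=cv2.resize(c['image'][v0:v0+90,u0:u0+66 if n=='top' else u0+66],None,fx=k,fy=k,interpolation=cv2.INTER_CUBIC).copy()
    def dr(x,y,r,z,col):
        u,v=P(c,np.c_[x+r*np.cos(A),y+r*np.sin(A),0*A+z])
        cv2.polylines(im,[np.int32(np.c_[(u-u0+.5)*k,(v-v0+.5)*k])],True,col,1)
    dr(557.8,152.4,108,36,(255,0,0))
    for x,y,rr in((533.3,91.5,28),(618.7,156.9,20)):
        dr(x,y,rr,80,(0,160,0)); dr(x,y,rr-3,80,(0,0,255)); dr(x,y,30,41,(255,0,255))
    dr(466,138.8,12.5,101,(255,255,0))
    out.append(im)
save('ov.png',np.hstack(out))
E
```

```text
top disc (108, 36) (array([557.3, 152.7]), np.float64(9.39))
top large_jar (28, 80) (array([532.3,  93.1]), np.float64(5.7))
top large_jar (25, 80) (array([531.7,  94.1]), np.float64(5.9))
top large_jar (30, 41) (array([539.1,  95.6]), np.float64(5.56))
top small_jar (20, 80) (array([612.8, 155.5]), np.float64(6.03))
top small_jar (17, 80) (array([616.2, 159.6]), np.float64(6.27))
top small_jar (30, 41) (array([611.5, 167.7]), np.float64(5.4))
scene disc (108, 36) (array([559.5, 152.1]), np.float64(7.71))
scene large_jar (28, 80) (array([536.8,  91.1]), np.float64(5.63))
scene large_jar (25, 80) (array([533.1,  89.9]), np.float64(5.57))
scene large_jar (30, 41) (array([528.1,  88.5]), np.float64(5.66))
scene small_jar (20, 80) (array([623.4, 168.5]), np.float64(6.58))
scene small_jar (17, 80) (array([623.2, 171.7]), np.float64(6.69))
scene small_jar (30, 41) (array([612., 153.]), np.float64(4.97))
```

View pics/ov.png

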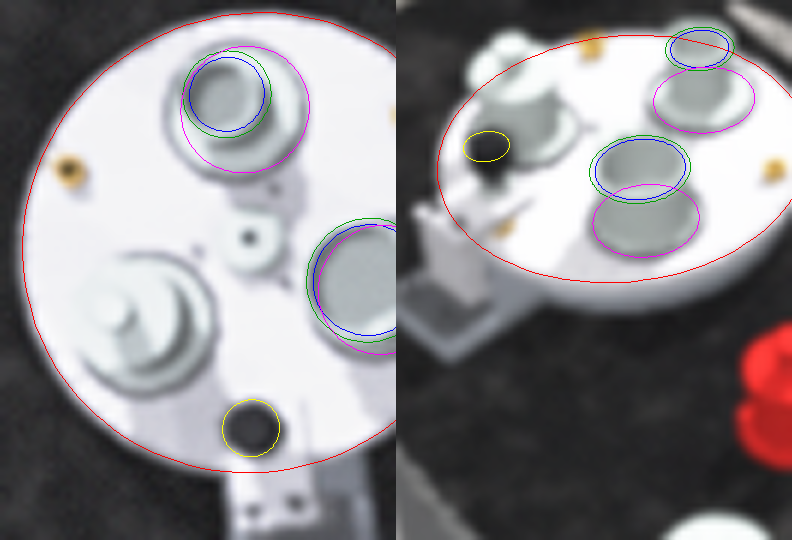

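The disc and knob outlines fit well in both views. The foot circles locked onto the nest rings instead, so I'll use the table geometry (disc and brass bushes) and check the jar rims against it.

```bash
python3 - <<'E'
from fit import *
cs={n:np.load(n+'.npy',allow_pickle=True).item() for n in('top','scene')}
out=[]
for n,D in (('top',(557.3,152.7)),('scene',(559.4,151.9))):
    c=cs[n]; D=np.array(D)
    hsv=cv2.cvtColor(c['image'],cv2.COLOR_RGB2HSV)
    m=((hsv[...,0]>8)&(hsv[...,0]<28)&(hsv[...,1]>70)).astype(np.uint8)
    N,l,st,ce=cv2.connectedComponentsWithStats(m)
    for i in range(1,N):
        if st[i,4]>=3:
            w=at_z(c,ce[i],36)[:2]-D
            if np.hypot(*w)<112: print(n,'bush',st[i,4],w.round(1),np.hypot(*w).round(1),np.degrees(np.arctan2(w[1],w[0])).round(1))
    kn=fit((465,140),[c],[(12.5,101)],6); 
    g=(c['image'].max(2)<70).astype(np.uint8); u,v=map(int,proj(c,(466,139,98)))
    N,l,st,ce=cv2.connectedComponentsWithStats(g); b=l[v,u]; 
    w=at_z(c,ce[b],98)[:2]; print(n,'knob',kn,'dark',st[b,4],w.round(1),(w-D).round(1))
    hub=fit(D,[c],[(9,44)],4); print('hub?',hub)
    k=6; u0,v0=(185,160) if n=='top' else (230,150)
    im=cv2.resize(c['image'][v0:v0+80,u0:u0+66],None,fx=k,fy=k,interpolation=cv2.INTER_CUBIC).copy()
    def dr(x,y,r,z,col):
        u,v=P(c,np.c_[x+r*np.cos(A),y+r*np.sin(A),0*A+z])
        cv2.polylines(im,[np.int32(np.c_[(u-u0+.5)*k,(v-v0+.5)*k])],True,col,1)
    dr(*D,108,36,(255,0,0))
    for a,rr in((.147,20),(.147-2.094,28),(.147+2.094,24)):
        x,y=D+62*np.array([np.cos(a),np.sin(a)])
        dr(x,y,rr,80,(0,160,0)); dr(x,y,rr-3,80,(0,0,255)); dr(x,y,30,41,(255,0,255))
    out.append(im)
save('ov2.png',np.hstack(out))
E
```

```text
top bush 16 [ 57.1 -71.3] 91.4 -51.3
top bush 19 [34.5 86.7] 93.3 68.3
top knob (array([465.1, 137.3]), np.float64(9.14)) dark 39 [465.5 137.7] [-91.8 -15. ]
hub? (array([560.4, 148.3]), np.float64(5.36))
scene bush 16 [38.6 98.3] 105.7 68.5
scene bush 8 [ 59.3 -67.6] 89.9 -48.7
scene bush 3 [-90.2 -11.8] 91.0 -172.5
scene knob (array([460.7, 124.6]), np.float64(7.71)) dark 37 [465.8 133.8] [-93.6 -18.1]
hub? (array([559.5, 153.6]), np.float64(5.62))
```

View pics/ov2.png

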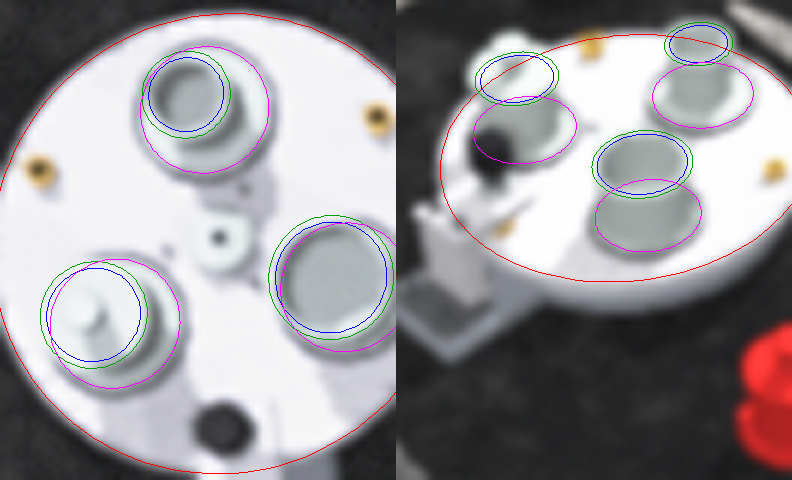

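Emit:
servo_tool(motion=[{"wx": 0,"wy": 0,"wz": 0,"dx": -0.3,"dy": -0.4,"dz": 0,"fingers": 0},{"wx": 0,"wy": 0,"wz": 0,"dx": -0.6,"dy": -0.8,"dz": 0,"fingers": 0},{"wx": 0,"wy": 0,"wz": 0,"dx": -0.8,"dy": -1,"dz": 0,"fingers": 0},{"wx": 0,"wy": 0,"wz": 0,"dx": -0.8,"dy": -1,"dz": 0,"fingers": 0}])

```text
clock: 2.1
eef_pos: [286.8, 408.5, 205.8]
eef_rot: [3.141, 0.001, 3.136]
wrist_force: [-0.4, -0.1, -1.2]
finger_gap: 65.4
finger_force: 0.0
```

The bushes confirm a yaw of 0.148. The nominal nests agree with the picture in both views. Next is a ridge fit of the jar rims within the nest play, and the move to the large lid.

```bash
python3 - <<'E'
from fit import *
cs={n:np.load(n+'.npy',allow_pickle=True).item() for n in('top','scene')}
for n,D in (('top',(557.3,152.7)),('scene',(559.4,151.9))):
    c=cs[n]; g=c['image'].astype(np.float32).mean(2); D=np.array(D)
    g=cv2.GaussianBlur(g,(0,0),.5)
    for nm,a,r in(('small',.148,20),('large',.148-2.094,28)):
        N=D+62*np.array([np.cos(a),np.sin(a)])
        def s(o):
            f=lambda rr,z=80:cv2.remap(g,*[q.astype(np.float32)[None] for q in P(c,np.c_[N[0]+o[0]+rr*np.cos(A),N[1]+o[1]+rr*np.sin(A),0*A+z])],cv2.INTER_CUBIC)[0]
            ins=f(r-1.5)-f(r-5)
            return np.median(ins),(ins).mean(),(f(r-1.5)-f(r+2)).mean()
        G=[(s((x,y)),x,y) for x in np.arange(-4,4.1,.5) for y in np.arange(-4,4.1,.5)]
        for i in (0,1): b=max(G,key=lambda q:q[0][i]); print(n,nm,N.round(1),i,b[1:],np.round(b[0],1))
        b=max(G,key=lambda q:q[0][1]+q[0][2]); print('   both',b[1:],np.round(b[0],1))
E
```

```text
top small [618.6 161.8] 0 (np.float64(-1.5), np.float64(-2.0)) [37.8 19.4  2.9]
top small [618.6 161.8] 1 (np.float64(0.0), np.float64(0.5)) [26.3 27.3  8.2]
   both (np.float64(-0.5), np.float64(0.0)) [32.8 27.   9.7]
top large [534.6  95. ] 0 (np.float64(-1.0), np.float64(2.0)) [24.1 23.9 12.7]
top large [534.6  95. ] 1 (np.float64(0.0), np.float64(0.5)) [16.6 28.3 14.6]
   both (np.float64(0.0), np.float64(1.0)) [19.1 27.9 15. ]
scene small [620.7 161. ] 0 (np.float64(0.0), np.float64(4.0)) [ 7.7 -1.9 18.8]
scene small [620.7 161. ] 1 (np.float64(-4.0), np.float64(-1.5)) [ 4.1  4.3 10.8]
   both (np.float64(-0.5), np.float64(1.5)) [ 1.8  0.6 21. ]
scene large [536.7  94.2] 0 (np.float64(-2.0), np.float64(1.5)) [23.8 18.2 -3.5]
scene large [536.7  94.2] 1 (np.float64(0.0), np.float64(1.5)) [20.  19.9 -3.1]
   both (np.float64(0.0), np.float64(1.5)) [20.  19.9 -3.1]
```

Emit:
servo_tool(motion=[{"wx": 0,"wy": 0,"wz": 0,"dx": -0.1,"dy": -0.45,"dz": 0,"fingers": 0.1},{"wx": 0,"wy": 0,"wz": 0,"dx": -0.3,"dy": -0.9,"dz": 0,"fingers": 0.1},{"wx": 0,"wy": 0,"wz": 0,"dx": -0.5,"dy": -1,"dz": 0,"fingers": 0.1},{"wx": 0,"wy": 0,"wz": 0,"dx": -0.6,"dy": -1,"dz": 0,"fingers": 0.1}])

```text
clock: 2.5
eef_pos: [346.0, 309.8, 205.9]
eef_rot: [3.141, 0.001, 3.138]
wrist_force: [-0.6, -0.3, 0.4]
finger_gap: 42.3
finger_force: 0.0
```

Emit:
servo_tool(motion=[{"wx": 0,"wy": 0,"wz": 0,"dx": -0.1,"dy": -0.45,"dz": 0,"fingers": 0.1},{"wx": 0,"wy": 0,"wz": 0,"dx": -0.2,"dy": -0.9,"dz": 0,"fingers": 0.1},{"wx": 0,"wy": 0,"wz": 0,"dx": -0.3,"dy": -1,"dz": 0,"fingers": 0.1}])

```text
clock: 2.8
eef_pos: [375.1, 208.9, 205.5]
eef_rot: [-3.141, -0.0, 3.139]
wrist_force: [-0.5, -0.5, -0.2]
finger_gap: 42.4
finger_force: 0.0
```

Emit:
servo_tool(motion=[{"wx": 0,"wy": 0,"wz": 0,"dx": -0.1,"dy": -0.45,"dz": 0,"fingers": 0.1},{"wx": 0,"wy": 0,"wz": 0,"dx": -0.2,"dy": -0.9,"dz": 0,"fingers": 0.1},{"wx": 0,"wy": 0,"wz": 0,"dx": -0.3,"dy": -1,"dz": 0,"fingers": 0.1}])

```text
clock: 3.1
eef_pos: [405.5, 108.7, 205.6]
eef_rot: [-3.141, 0.0, 3.139]
wrist_force: [-0.2, 0.2, 0.2]
finger_gap: 42.4
finger_force: 0.0
```

Emit:
servo_tool(motion=[{"wx": 0,"wy": 0,"wz": 0,"dx": -0.1,"dy": -0.45,"dz": 0,"fingers": 0.1},{"wx": 0,"wy": 0,"wz": 0,"dx": -0.2,"dy": -0.9,"dz": 0,"fingers": 0.1},{"wx": 0,"wy": 0,"wz": 0,"dx": -0.27,"dy": -1,"dz": 0,"fingers": 0.1},{"wx": 0,"wy": 0,"wz": 0,"dx": -0.27,"dy": -1,"dz": 0,"fingers": 0.1}])

```text
clock: 3.5
eef_pos: [432.9, 10.5, 205.2]
eef_rot: [3.141, -0.0, 3.139]
wrist_force: [-0.8, 0.1, 0.6]
finger_gap: 42.7
finger_force: 0.0
```

The rims sit within about 1 mm of nominal. Going down to the large lid.

Emit:
servo_tool(motion=[{"wx": 0,"wy": 0,"wz": 0,"dx": 0,"dy": -0.45,"dz": 0.2,"fingers": 0.1},{"wx": 0,"wy": 0,"wz": 0,"dx": 0,"dy": -0.9,"dz": 0.5,"fingers": 0.1},{"wx": 0,"wy": 0,"wz": 0,"dx": 0,"dy": -1,"dz": 0.9,"fingers": 0.1},{"wx": 0,"wy": 0,"wz": 0,"dx": 0,"dy": -1,"dz": 1,"fingers": 0.1}])

```text
clock: 3.9
eef_pos: [430.6, -88.5, 102.1]
eef_rot: [3.14, -0.005, 3.141]
wrist_force: [-0.8, 0.5, 0.2]
finger_gap: 41.8
finger_force: 0.0
```

Emit:
servo_tool(motion=[{"wx": 0,"wy": 0,"wz": 0,"dx": 0,"dy": -0.255,"dz": 0.1,"fingers": 0.1},{"wx": 0,"wy": 0,"wz": 0,"dx": 0,"dy": -0.255,"dz": 0.5,"fingers": 0.1},{"wx": 0,"wy": 0,"wz": 0,"dx": 0,"dy": -0.255,"dz": 0.8,"fingers": 0.1},{"wx": 0,"wy": 0,"wz": 0,"dx": 0,"dy": -0.255,"dz": 0.89,"fingers": 0.1},{"wx": 0,"wy": 0,"wz": 0,"dx": 0,"dy": -0.255,"dz": 0.89,"fingers": 0.1}])

```text
clock: 4.4
eef_pos: [432.4, -113.6, 16.6]
eef_rot: [3.141, -0.001, -3.14]
wrist_force: [0.4, 0.2, 0.5]
finger_gap: 42.4
finger_force: 0.0
```

Emit:
servo_tool(motion=[{"wx": 0,"wy": 0,"wz": 0,"dx": 0,"dy": 0,"dz": 0,"fingers": 1},{"wx": 0,"wy": 0,"wz": 0,"dx": 0,"dy": 0,"dz": 0,"fingers": 1},{"wx": 0,"wy": 0,"wz": 0,"dx": 0,"dy": 0,"dz": 0,"fingers": 1},{"wx": 0,"wy": 0,"wz": 0,"dx": 0,"dy": 0,"dz": 0,"fingers": 1},{"wx": 0,"wy": 0,"wz": 0,"dx": 0,"dy": 0,"dz": 0,"fingers": 1},{"wx": 0,"wy": 0,"wz": 0,"dx": 0,"dy": 0,"dz": 0,"fingers": 1}], newtons=20)

```text
clock: 5.0
eef_pos: [432.6, -115.2, 17.3]
eef_rot: [-3.141, 0.001, 3.141]
wrist_force: [-1.0, 2.6, 9.4]
finger_gap: 17.6
finger_force: 20.0
```

Emit:
servo_tool(motion=[{"wx": 0,"wy": 0,"wz": 0,"dx": 0,"dy": 0,"dz": -0.1,"fingers": 1},{"wx": 0,"wy": 0,"wz": 0,"dx": 0,"dy": 0,"dz": -0.5,"fingers": 1},{"wx": 0,"wy": 0,"wz": 0,"dx": 0,"dy": 0,"dz": -0.9,"fingers": 1},{"wx": 0,"wy": 0,"wz": 0,"dx": 0,"dy": 0,"dz": -1,"fingers": 1},{"wx": 0,"wy": 0,"wz": 0,"dx": 0,"dy": 0,"dz": -1,"fingers": 1}])

```text
clock: 5.5
eef_pos: [432.6, -115.3, 118.0]
eef_rot: [-3.141, 0.003, -3.141]
wrist_force: [0.0, -0.1, -1.1]
finger_gap: 17.3
finger_force: 20.0
```

```bash
python3 - <<'E'
from fit import *
s=read_state(); p=s['eef_pos']; print(p.round(1),s['finger_gap'],s['wrist_force'].round(1))
ims=[]
for n in('top','scene'):
    c=camera(n); np.save(n+'_b',c,allow_pickle=True)
    u,v=proj(c,p).astype(int); k=8
    ims.append(cv2.resize(c['image'][v-35:v+25,u-25:u+25],None,fx=k,fy=k,interpolation=cv2.INTER_CUBIC))
    print(n,fit(p[:2],[c],[(29,p[2]-17.3+11)],6),trace('large_lid',c)[:1] and trace('large_lid',c)[0]['location'])
save('lid.png',np.hstack(ims))
E
```

```text
[ 432.6 -115.3  118. ] 17.338843844352482 [ 0.  -0.1 -1.1]
top (array([ 413.4, -134.7]), np.float64(3.18)) []
scene (array([ 430.9, -117.4]), np.float64(8.12)) [280.6, 222.2]
```

View pics/lid.png

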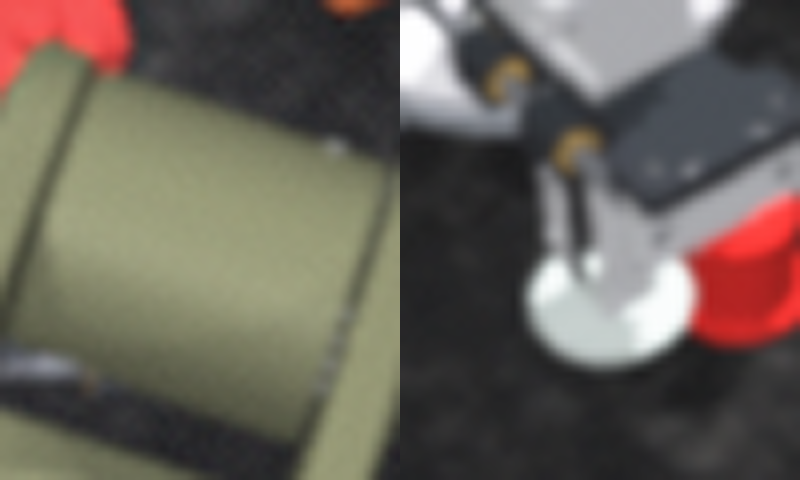

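The scene view shows the large lid held flat at crop (610,300). Carrying it high, clear of the red look-alike, to above the large jar.

Emit:
servo_tool(motion=[{"wx": 0,"wy": 0,"wz": 0,"dx": 0,"dy": 0,"dz": -0.4,"fingers": 1},{"wx": 0,"wy": 0,"wz": 0,"dx": 0,"dy": 0.3,"dz": -0.5,"fingers": 1},{"wx": 0,"wy": 0,"wz": 0,"dx": 0,"dy": 0.7,"dz": -0.5,"fingers": 1},{"wx": 0,"wy": 0,"wz": 0,"dx": -0.1,"dy": 1.0,"dz": -0.5,"fingers": 1},{"wx": 0,"wy": 0,"wz": 0,"dx": -0.2,"dy": 1.0,"dz": -0.5,"fingers": 1}])

```text
clock: 6.25
eef_pos: [451.9, -12.5, 165.8]
eef_rot: [3.141, -0.001, -3.139]
wrist_force: [-0.4, -0.4, -0.7]
finger_gap: 17.2
finger_force: 20.0
```

Emit:
servo_tool(motion=[{"wx": 0,"wy": 0,"wz": 0,"dx": -0.25,"dy": 0.3,"dz": 0,"fingers": 1},{"wx": 0,"wy": 0,"wz": 0,"dx": -0.5,"dy": 0.7,"dz": 0,"fingers": 1},{"wx": 0,"wy": 0,"wz": 0,"dx": -0.75,"dy": 1.0,"dz": 0,"fingers": 1},{"wx": 0,"wy": 0,"wz": 0,"dx": -0.83,"dy": 1.0,"dz": 0,"fingers": 1},{"wx": 0,"wy": 0,"wz": 0,"dx": -0.83,"dy": 1.0,"dz": 0,"fingers": 1}])

```text
clock: 6.75
eef_pos: [535.3, 84.7, 165.0]
eef_rot: [-3.141, -0.002, -3.141]
wrist_force: [-0.4, -0.3, -0.9]
finger_gap: 17.0
finger_force: 20.0
```

Emit:
servo_tool(motion=[{"wx": 0,"wy": 0,"wz": 0,"dx": 0,"dy": 0.1,"dz": 0.1,"fingers": 1},{"wx": 0,"wy": 0,"wz": 0,"dx": 0,"dy": 0.1,"dz": 0.35,"fingers": 1},{"wx": 0,"wy": 0,"wz": 0,"dx": 0,"dy": 0.1,"dz": 0.5,"fingers": 1},{"wx": 0,"wy": 0,"wz": 0,"dx": 0,"dy": 0.1,"dz": 0.5,"fingers": 1},{"wx": 0,"wy": 0,"wz": 0,"dx": 0,"dy": 0.1,"dz": 0.5,"fingers": 1}])

```text
clock: 7.25
eef_pos: [534.8, 94.6, 116.6]
eef_rot: [-3.142, -0.0, 3.141]
wrist_force: [0.6, -0.4, -1.0]
finger_gap: 17.2
finger_force: 20.0
```

Emit:
servo_tool(motion=[{"wx": 0,"wy": 0,"wz": 0,"dx": 0,"dy": 0,"dz": 0.1,"fingers": 1},{"wx": 0,"wy": 0,"wz": 0,"dx": 0,"dy": 0,"dz": 0.16,"fingers": 1},{"wx": 0,"wy": 0,"wz": 0,"dx": 0,"dy": 0,"dz": 0.19,"fingers": 1},{"wx": 0,"wy": 0,"wz": 0,"dx": 0,"dy": 0,"dz": 0.21,"fingers": 1},{"wx": 0,"wy": 0,"wz": 0,"dx": 0,"dy": 0,"dz": 0.22,"fingers": 1}])

```text
clock: 7.75
eef_pos: [535.0, 95.0, 94.3]
eef_rot: [-3.142, -0.0, -3.141]
wrist_force: [-0.2, -0.5, -0.3]
finger_gap: 16.8
finger_force: 20.0
```

```bash
python3 - <<'E'
from h import *
s=read_state(); p=s['eef_pos']; print(p.round(2),s['wrist_force'].round(1),s['moment'].round(2))
c=camera('scene'); u,v=proj(c,p).astype(int)
save('ins.png',cv2.resize(c['image'][v-30:v+40,u-40:u+40],None,fx=8,fy=8,interpolation=cv2.INTER_CUBIC))
E
```

```text
[535.01  94.98  94.33] [-0.2 -0.5 -0.3] [ 0.04 -0.04 -0.01]
```

View pics/ins.png

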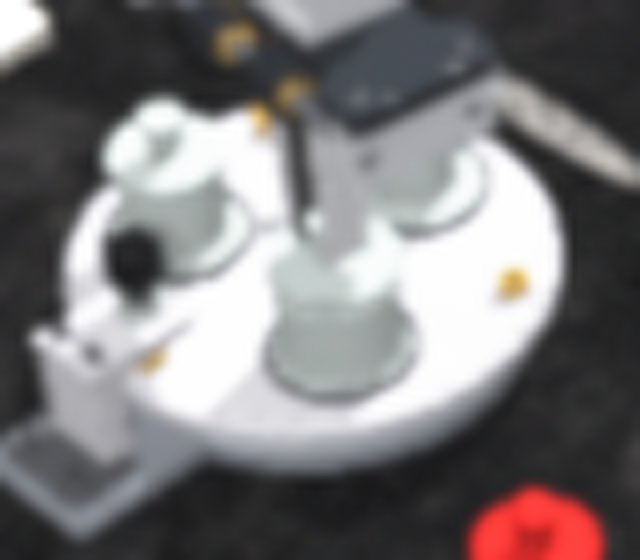

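The lid sits over the jar's mouth and is going in without contact force. Continuing down.

Emit:
servo_tool(motion=[{"wx": 0,"wy": 0,"wz": 0,"dx": 0,"dy": 0,"dz": 0.02,"fingers": 1},{"wx": 0,"wy": 0,"wz": 0,"dx": 0,"dy": 0,"dz": 0.035,"fingers": 1},{"wx": 0,"wy": 0,"wz": 0,"dx": 0,"dy": 0,"dz": 0.045,"fingers": 1},{"wx": 0,"wy": 0,"wz": 0,"dx": 0,"dy": 0,"dz": 0.05,"fingers": 1}])

```text
clock: 8.2
eef_pos: [535.0, 95.0, 89.3]
eef_rot: [3.142, -0.0, -3.141]
wrist_force: [-0.4, 1.1, 1.0]
finger_gap: 17.0
finger_force: 20.0
```

Expected home height with almost no force. I'll push down 1 mm gently, then let go and lift.

Emit:
servo_tool(motion=[{"wx": 0,"wy": 0,"wz": 0,"dx": 0,"dy": 0,"dz": 0.005,"fingers": 1},{"wx": 0,"wy": 0,"wz": 0,"dx": 0,"dy": 0,"dz": 0.01,"fingers": 1},{"wx": 0,"wy": 0,"wz": 0,"dx": 0,"dy": 0,"dz": 0.01,"fingers": 1}])

```text
clock: 8.5
eef_pos: [535.3, 94.9, 89.3]
eef_rot: [-3.141, 0.001, -3.141]
wrist_force: [-3.0, -1.5, 7.7]
finger_gap: 17.0
finger_force: 20.0
```

Emit:
servo_tool(motion=[{"wx": 0,"wy": 0,"wz": 0,"dx": 0,"dy": 0,"dz": 0,"fingers": 0.1},{"wx": 0,"wy": 0,"wz": 0,"dx": 0,"dy": 0,"dz": 0,"fingers": 0.1},{"wx": 0,"wy": 0,"wz": 0,"dx": 0,"dy": 0,"dz": 0,"fingers": 0.1},{"wx": 0,"wy": 0,"wz": 0,"dx": 0,"dy": 0,"dz": -0.3,"fingers": 0.1},{"wx": 0,"wy": 0,"wz": 0,"dx": 0,"dy": 0,"dz": -0.7,"fingers": 0.1},{"wx": 0,"wy": 0,"wz": 0,"dx": 0,"dy": -0.2,"dz": -1,"fingers": 0.1},{"wx": 0,"wy": 0,"wz": 0,"dx": 0.1,"dy": -0.6,"dz": -1,"fingers": 0.1},{"wx": 0,"wy": 0,"wz": 0,"dx": 0.3,"dy": -1,"dz": -1,"fingers": 0.1},{"wx": 0,"wy": 0,"wz": 0,"dx": 0.3,"dy": -1,"dz": -1,"fingers": 0.1}])

```text
clock: 9.4
eef_pos: [503.7, -8.2, 188.6]
eef_rot: [-3.141, -0.0, 3.139]
wrist_force: [0.3, 0.8, -0.5]
finger_gap: 42.3
finger_force: 0.0
```

Emit:
servo_tool(motion=[{"wx": 0,"wy": 0,"wz": 0,"dx": 0.1,"dy": -0.45,"dz": 0,"fingers": 0.1},{"wx": 0,"wy": 0,"wz": 0,"dx": 0.2,"dy": -0.9,"dz": 0,"fingers": 0.1},{"wx": 0,"wy": 0,"wz": 0,"dx": 0.3,"dy": -1,"dz": 0,"fingers": 0.1}])

```text
clock: 9.7
eef_pos: [474.7, -107.6, 188.3]
eef_rot: [-3.141, -0.0, 3.14]
wrist_force: [-0.3, -0.2, 1.1]
finger_gap: 42.3
finger_force: 0.0
```

Emit:
servo_tool(motion=[{"wx": 0,"wy": 0,"wz": 0,"dx": 0.1,"dy": -0.45,"dz": 0,"fingers": 0.1},{"wx": 0,"wy": 0,"wz": 0,"dx": 0.2,"dy": -0.9,"dz": 0,"fingers": 0.1},{"wx": 0,"wy": 0,"wz": 0,"dx": 0.3,"dy": -1,"dz": 0,"fingers": 0.1},{"wx": 0,"wy": 0,"wz": 0,"dx": 0.3,"dy": -1,"dz": 0,"fingers": 0.1}])

```text
clock: 10.1
eef_pos: [444.5, -205.5, 188.3]
eef_rot: [3.141, -0.0, 3.14]
wrist_force: [-0.3, -0.1, 1.0]
finger_gap: 42.0
finger_force: 0.0
```

```bash
python3 - <<'E'
from fit import *
s=read_state(); print(s['eef_pos'].round(1))
ims=[]
for n,D in (('top',(557.3,152.7)),('scene',(559.4,151.9))):
    c=camera(n); D=np.array(D); a=.148-2.094; N=D+62*np.array([np.cos(a),np.sin(a)])
    print(n,'large home?',fit(N,[c],[(29,84)],6),N.round(1),'small lid',fit((444,-312),[c],[(21,11)],6),'disc',fit(D,[c],[(108,36)],5))
    u,v=proj(c,(557,152,60)).astype(int)
    ims.append(cv2.resize(c['image'][v-45:v+45,u-45:u+45],None,fx=4.4,fy=4.4,interpolation=cv2.INTER_CUBIC))
save('p2.png',np.hstack(ims))
E
```

```text
[ 444.5 -205.5  188.3]
top large home? (array([534. ,  95.7]), np.float64(4.31)) [534.6  95. ] small lid (array([ 446. , -327.6]), np.float64(4.12)) disc (array([557.3, 152.8]), np.float64(9.44))
scene large home? (array([562. ,  73.9]), np.float64(5.54)) [536.7  94.2] small lid (array([ 446.8, -311.9]), np.float64(9.86)) disc (array([554.4, 150.2]), np.float64(5.41))
```

View pics/p2.png

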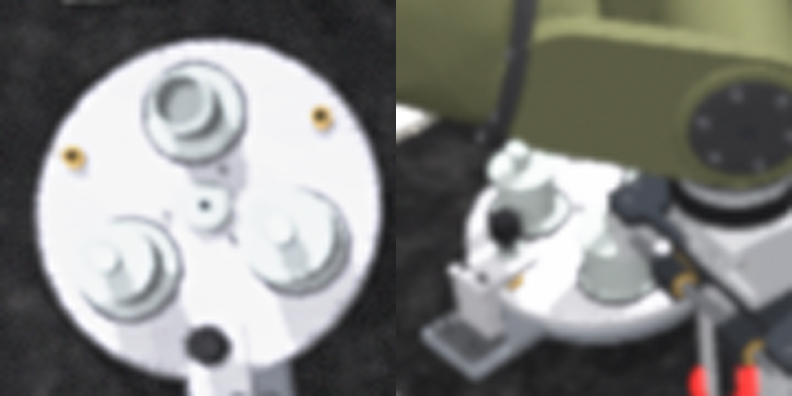

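The large lid lies flat and centred on its jar at crop (293,240) in the top view. The small lid is next.

Emit:
servo_tool(motion=[{"wx": 0,"wy": 0,"wz": 0,"dx": 0,"dy": -0.45,"dz": 0.2,"fingers": 0.1},{"wx": 0,"wy": 0,"wz": 0,"dx": 0,"dy": -0.9,"dz": 0.5,"fingers": 0.1},{"wx": 0,"wy": 0,"wz": 0,"dx": 0,"dy": -1,"dz": 0.9,"fingers": 0.1},{"wx": 0,"wy": 0,"wz": 0,"dx": 0,"dy": -1,"dz": 1,"fingers": 0.1},{"wx": 0,"wy": 0,"wz": 0,"dx": 0,"dy": -1,"dz": 1,"fingers": 0.1}])

```text
clock: 10.7
eef_pos: [445.2, -303.2, 87.4]
eef_rot: [3.139, -0.002, -3.14]
wrist_force: [-0.0, 0.2, -0.3]
finger_gap: 42.4
finger_force: 0.0
```

Emit:
servo_tool(motion=[{"wx": 0,"wy": 0,"wz": 0,"dx": 0,"dy": -0.067,"dz": 0.2,"fingers": 0.1},{"wx": 0,"wy": 0,"wz": 0,"dx": 0,"dy": -0.067,"dz": 0.5,"fingers": 0.1},{"wx": 0,"wy": 0,"wz": 0,"dx": 0,"dy": -0.067,"dz": 0.68,"fingers": 0.1},{"wx": 0,"wy": 0,"wz": 0,"dx": 0,"dy": -0.067,"dz": 0.715,"fingers": 0.1},{"wx": 0,"wy": 0,"wz": 0,"dx": 0,"dy": -0.067,"dz": 0.715,"fingers": 0.1},{"wx": 0,"wy": 0,"wz": 0,"dx": 0,"dy": -0.067,"dz": 0.715,"fingers": 0.1}])

```text
clock: 11.3
eef_pos: [446.2, -311.8, 18.9]
eef_rot: [-3.14, 0.002, -3.141]
wrist_force: [-0.7, -0.2, 0.1]
finger_gap: 42.4
finger_force: 0.0
```

Emit:
servo_tool(motion=[{"wx": 0,"wy": 0,"wz": 0,"dx": 0,"dy": 0,"dz": 0,"fingers": 1},{"wx": 0,"wy": 0,"wz": 0,"dx": 0,"dy": 0,"dz": 0,"fingers": 1},{"wx": 0,"wy": 0,"wz": 0,"dx": 0,"dy": 0,"dz": 0,"fingers": 1},{"wx": 0,"wy": 0,"wz": 0,"dx": 0,"dy": 0,"dz": 0,"fingers": 1},{"wx": 0,"wy": 0,"wz": 0,"dx": 0,"dy": 0,"dz": 0,"fingers": 1},{"wx": 0,"wy": 0,"wz": 0,"dx": 0,"dy": 0,"dz": 0,"fingers": 1}], newtons=20)

```text
clock: 11.9
eef_pos: [445.2, -311.9, 17.2]
eef_rot: [-3.141, 0.0, -3.142]
wrist_force: [-1.1, -0.4, 3.4]
finger_gap: 17.3
finger_force: 20.0
```

Emit:
servo_tool(motion=[{"wx": 0,"wy": 0,"wz": 0,"dx": 0,"dy": 0,"dz": -0.1,"fingers": 1},{"wx": 0,"wy": 0,"wz": 0,"dx": 0,"dy": 0,"dz": -0.5,"fingers": 1},{"wx": 0,"wy": 0,"wz": 0,"dx": 0,"dy": 0,"dz": -0.9,"fingers": 1},{"wx": 0,"wy": 0,"wz": 0,"dx": 0,"dy": 0,"dz": -1,"fingers": 1},{"wx": 0,"wy": 0,"wz": 0,"dx": 0,"dy": 0,"dz": -1,"fingers": 1}])

```text
clock: 12.4
eef_pos: [445.6, -312.1, 118.7]
eef_rot: [-3.14, 0.002, -3.141]
wrist_force: [-1.2, -1.0, -0.8]
finger_gap: 16.9
finger_force: 20.0
```

Emit:
servo_tool(motion=[{"wx": 0,"wy": 0,"wz": 0,"dx": 0,"dy": 0.1,"dz": -0.4,"fingers": 1},{"wx": 0,"wy": 0,"wz": 0,"dx": 0,"dy": 0.4,"dz": -0.6,"fingers": 1},{"wx": 0,"wy": 0,"wz": 0,"dx": 0,"dy": 0.8,"dz": -0.65,"fingers": 1},{"wx": 0,"wy": 0,"wz": 0,"dx": 0,"dy": 1,"dz": -0.65,"fingers": 1}])

```text
clock: 12.8
eef_pos: [444.7, -209.6, 181.3]
eef_rot: [3.141, -0.001, -3.141]
wrist_force: [0.5, -0.6, -0.2]
finger_gap: 17.1
finger_force: 20.0
```

Emit:
servo_tool(motion=[{"wx": 0,"wy": 0,"wz": 0,"dx": -0.1,"dy": 0.45,"dz": 0,"fingers": 1},{"wx": 0,"wy": 0,"wz": 0,"dx": -0.2,"dy": 0.9,"dz": 0,"fingers": 1},{"wx": 0,"wy": 0,"wz": 0,"dx": -0.3,"dy": 1,"dz": 0,"fingers": 1}])

```text
clock: 13.1
eef_pos: [474.6, -108.3, 180.5]
eef_rot: [3.14, -0.002, -3.139]
wrist_force: [0.2, -0.3, -0.7]
finger_gap: 17.2
finger_force: 20.0
```

Emit:
servo_tool(motion=[{"wx": 0,"wy": 0,"wz": 0,"dx": -0.2,"dy": 0.45,"dz": 0,"fingers": 1},{"wx": 0,"wy": 0,"wz": 0,"dx": -0.3,"dy": 0.9,"dz": 0,"fingers": 1},{"wx": 0,"wy": 0,"wz": 0,"dx": -0.4,"dy": 1,"dz": 0,"fingers": 1}])

```text
clock: 13.4
eef_pos: [515.0, -8.6, 180.5]
eef_rot: [3.141, -0.002, -3.139]
wrist_force: [-0.7, -0.8, -0.5]
finger_gap: 17.3
finger_force: 20.0
```

Emit:
servo_tool(motion=[{"wx": 0,"wy": 0,"wz": 0,"dx": -0.3,"dy": 0.4,"dz": 0,"fingers": 1},{"wx": 0,"wy": 0,"wz": 0,"dx": -0.6,"dy": 0.8,"dz": 0,"fingers": 1},{"wx": 0,"wy": 0,"wz": 0,"dx": -0.8,"dy": 1,"dz": 0,"fingers": 1},{"wx": 0,"wy": 0,"wz": 0,"dx": -0.8,"dy": 1,"dz": 0,"fingers": 1},{"wx": 0,"wy": 0,"wz": 0,"dx": -0.8,"dy": 1,"dz": 0,"fingers": 1}])

```text
clock: 13.9
eef_pos: [594.8, 87.7, 180.2]
eef_rot: [-3.141, -0.003, -3.141]
wrist_force: [0.4, 0.3, -1.1]
finger_gap: 17.1
finger_force: 20.0
```

Emit:
servo_tool(motion=[{"wx": 0,"wy": 0,"wz": 0,"dx": -0.1,"dy": 0.4,"dz": 0,"fingers": 1},{"wx": 0,"wy": 0,"wz": 0,"dx": -0.24,"dy": 0.74,"dz": 0.1,"fingers": 1},{"wx": 0,"wy": 0,"wz": 0,"dx": -0.24,"dy": 0.74,"dz": 0.5,"fingers": 1},{"wx": 0,"wy": 0,"wz": 0,"dx": -0.24,"dy": 0.74,"dz": 0.7,"fingers": 1},{"wx": 0,"wy": 0,"wz": 0,"dx": -0.24,"dy": 0.74,"dz": 0.7,"fingers": 1},{"wx": 0,"wy": 0,"wz": 0,"dx": -0.24,"dy": 0.74,"dz": 0.7,"fingers": 1}])

```text
clock: 14.5
eef_pos: [619.1, 161.2, 112.7]
eef_rot: [-3.142, 0.0, 3.141]
wrist_force: [0.2, -0.4, -0.8]
finger_gap: 17.0
finger_force: 20.0
```

Emit:
servo_tool(motion=[{"wx": 0,"wy": 0,"wz": 0,"dx": 0,"dy": 0.005,"dz": 0.06,"fingers": 1},{"wx": 0,"wy": 0,"wz": 0,"dx": 0,"dy": 0.005,"dz": 0.11,"fingers": 1},{"wx": 0,"wy": 0,"wz": 0,"dx": 0,"dy": 0.005,"dz": 0.14,"fingers": 1},{"wx": 0,"wy": 0,"wz": 0,"dx": 0,"dy": 0.005,"dz": 0.16,"fingers": 1},{"wx": 0,"wy": 0,"wz": 0,"dx": 0,"dy": 0.005,"dz": 0.18,"fingers": 1}])

```text
clock: 15.0
eef_pos: [619.1, 162.8, 93.9]
eef_rot: [3.142, 0.0, -3.141]
wrist_force: [-0.2, 0.9, 0.2]
finger_gap: 17.5
finger_force: 20.0
```

Plug is in with no force. Seating it now.

Emit:
servo_tool(motion=[{"wx": 0,"wy": 0,"wz": 0,"dx": 0,"dy": 0,"dz": 0.02,"fingers": 1},{"wx": 0,"wy": 0,"wz": 0,"dx": 0,"dy": 0,"dz": 0.035,"fingers": 1},{"wx": 0,"wy": 0,"wz": 0,"dx": 0,"dy": 0,"dz": 0.045,"fingers": 1},{"wx": 0,"wy": 0,"wz": 0,"dx": 0,"dy": 0,"dz": 0.055,"fingers": 1},{"wx": 0,"wy": 0,"wz": 0,"dx": 0,"dy": 0,"dz": 0.055,"fingers": 1}])

```text
clock: 15.5
eef_pos: [619.1, 162.8, 89.2]
eef_rot: [3.142, 0.001, -3.141]
wrist_force: [-2.1, -0.6, 4.5]
finger_gap: 16.8
finger_force: 20.0
```

Emit:
servo_tool(motion=[{"wx": 0,"wy": 0,"wz": 0,"dx": 0,"dy": 0,"dz": 0,"fingers": 0.1},{"wx": 0,"wy": 0,"wz": 0,"dx": 0,"dy": 0,"dz": 0,"fingers": 0.1},{"wx": 0,"wy": 0,"wz": 0,"dx": 0,"dy": 0,"dz": 0,"fingers": 0.1},{"wx": 0,"wy": 0,"wz": 0,"dx": 0,"dy": 0,"dz": -0.3,"fingers": 0.1},{"wx": 0,"wy": 0,"wz": 0,"dx": 0,"dy": 0,"dz": -0.7,"fingers": 0.1},{"wx": 0,"wy": 0,"wz": 0,"dx": 0.1,"dy": 0,"dz": -1,"fingers": 0.1},{"wx": 0,"wy": 0,"wz": 0,"dx": 0.5,"dy": -0.1,"dz": -1,"fingers": 0.1},{"wx": 0,"wy": 0,"wz": 0,"dx": 0.9,"dy": -0.2,"dz": -1,"fingers": 0.1},{"wx": 0,"wy": 0,"wz": 0,"dx": 1,"dy": -0.24,"dz": -1,"fingers": 0.1}])

```text
clock: 16.4
eef_pos: [516.2, 138.3, 188.6]
eef_rot: [-3.141, -0.001, -3.141]
wrist_force: [0.2, -0.5, -0.4]
finger_gap: 42.4
finger_force: 0.0
```

Emit:
servo_tool(motion=[{"wx": 0,"wy": 0,"wz": 0,"dx": 0.3,"dy": 0,"dz": 0,"fingers": 0.1},{"wx": 0,"wy": 0,"wz": 0,"dx": 0.5,"dy": 0,"dz": 0,"fingers": 0.1},{"wx": 0,"wy": 0,"wz": 0,"dx": 0.53,"dy": 0,"dz": 0,"fingers": 0.1},{"wx": 0,"wy": 0,"wz": 0,"dx": 0.53,"dy": 0,"dz": 0,"fingers": 0.1}])

```text
clock: 16.8
eef_pos: [466.3, 138.8, 188.8]
eef_rot: [3.141, 0.001, -3.141]
wrist_force: [0.5, -0.2, 0.4]
finger_gap: 42.4
finger_force: 0.0
```

```bash
python3 - <<'E'
from fit import *
s=read_state(); print(s['eef_pos'].round(1))
ims=[]
for n,D in (('top',(557.3,152.7)),('scene',(559.4,151.9))):
    c=camera(n); D=np.array(D); a=.148; N=D+62*np.array([np.cos(a),np.sin(a)])
    print(n,'small home?',fit(N,[c],[(21,84)],5),N.round(1))
    u,v=proj(c,(557,152,60)).astype(int)
    ims.append(cv2.resize(c['image'][v-45:v+45,u-45:u+45],None,fx=4.4,fy=4.4,interpolation=cv2.INTER_CUBIC))
save('p3.png',np.hstack(ims))
E
```

```text
[466.3 138.8 188.8]
top small home? (array([617.6, 162.7]), np.float64(4.09)) [618.6 161.8]
scene small home? (array([622. , 167.3]), np.float64(7.36)) [620.7 161. ]
```

View pics/p3.png

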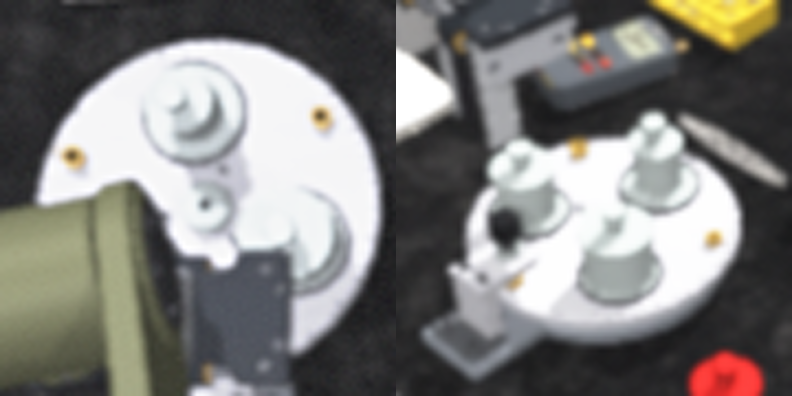

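Both lids are home and flat: small at scene crop (655,130), large at (615,232). Now the plunger knob.

Emit:
servo_tool(motion=[{"wx": 0,"wy": 0,"wz": 0,"dx": 0,"dy": 0,"dz": 0.3,"fingers": 0},{"wx": 0,"wy": 0,"wz": 0,"dx": -0.007,"dy": 0,"dz": 0.7,"fingers": 0},{"wx": 0,"wy": 0,"wz": 0,"dx": -0.007,"dy": 0,"dz": 0.9,"fingers": 0},{"wx": 0,"wy": 0,"wz": 0,"dx": -0.007,"dy": 0,"dz": 1,"fingers": 0},{"wx": 0,"wy": 0,"wz": 0,"dx": -0.007,"dy": 0,"dz": 1,"fingers": 0}])

```text
clock: 17.4
eef_pos: [466.7, 138.6, 87.5]
eef_rot: [-3.141, -0.002, -3.142]
wrist_force: [0.1, -0.4, 0.5]
finger_gap: 47.3
finger_force: 0.0
```

Emit:
servo_tool(motion=[{"wx": 0,"wy": 0,"wz": 0,"dx": 0,"dy": 0,"dz": 0.05,"fingers": 0},{"wx": 0,"wy": 0,"wz": 0,"dx": 0,"dy": 0,"dz": 0.095,"fingers": 0},{"wx": 0,"wy": 0,"wz": 0,"dx": 0,"dy": 0,"dz": 0.095,"fingers": 0},{"wx": 0,"wy": 0,"wz": 0,"dx": 0,"dy": 0,"dz": 0.095,"fingers": 0}])

```text
clock: 17.8
eef_pos: [466.9, 138.8, 79.3]
eef_rot: [3.141, 0.001, -3.141]
wrist_force: [0.5, 0.4, -1.1]
finger_gap: 47.1
finger_force: 0.0
```

Emit:
servo_tool(motion=[{"wx": 0,"wy": 0,"wz": 0,"dx": 0,"dy": 0,"dz": 0,"fingers": 1},{"wx": 0,"wy": 0,"wz": 0,"dx": 0,"dy": 0,"dz": 0,"fingers": 1},{"wx": 0,"wy": 0,"wz": 0,"dx": 0,"dy": 0,"dz": 0,"fingers": 1},{"wx": 0,"wy": 0,"wz": 0,"dx": 0,"dy": 0,"dz": 0,"fingers": 1},{"wx": 0,"wy": 0,"wz": 0,"dx": 0,"dy": 0,"dz": 0,"fingers": 1}], newtons=50)

```text
clock: 18.3
eef_pos: [466.8, 138.8, 79.1]
eef_rot: [3.141, 0.0, -3.141]
wrist_force: [-1.0, 1.4, 1.3]
finger_gap: 23.5
finger_force: 50.0
```

Emit:
servo_tool(motion=[{"wx": 0,"wy": 0,"wz": 0,"dx": 0,"dy": 0,"dz": -0.03,"fingers": 1},{"wx": 0,"wy": 0,"wz": 0,"dx": 0,"dy": 0,"dz": -0.06,"fingers": 1},{"wx": 0,"wy": 0,"wz": 0,"dx": 0,"dy": 0,"dz": -0.09,"fingers": 1},{"wx": 0,"wy": 0,"wz": 0,"dx": 0,"dy": 0,"dz": -0.12,"fingers": 1},{"wx": 0,"wy": 0,"wz": 0,"dx": 0,"dy": 0,"dz": -0.135,"fingers": 1},{"wx": 0,"wy": 0,"wz": 0,"dx": 0,"dy": 0,"dz": -0.135,"fingers": 1}])

```text
clock: 18.9
eef_pos: [466.5, 138.8, 92.2]
eef_rot: [-3.142, -0.0, -3.141]
wrist_force: [5.6, 2.3, -14.3]
finger_gap: 24.0
finger_force: 50.0
```

```bash
python3 - <<'E'
from h import *
s=read_state(); print(s['eef_pos'].round(2),s['wrist_force'].round(1),s['finger_gap'])
E
```

```text
[466.54 138.75  92.2 ] [  5.6   2.3 -14.3] 24.023600400487453
```

Spring force of 14 N means it's nearly fully back. One more millimetre will bring it onto the stop.

Emit:
servo_tool(motion=[{"wx": 0,"wy": 0,"wz": 0,"dx": 0,"dy": 0,"dz": -0.01,"fingers": 1},{"wx": 0,"wy": 0,"wz": 0,"dx": 0,"dy": 0,"dz": -0.01,"fingers": 1},{"wx": 0,"wy": 0,"wz": 0,"dx": 0,"dy": 0,"dz": -0.01,"fingers": 1},{"wx": 0,"wy": 0,"wz": 0,"dx": 0,"dy": 0,"dz": -0.01,"fingers": 1},{"wx": 0,"wy": 0,"wz": 0,"dx": 0,"dy": 0,"dz": -0.01,"fingers": 1}], newtons=60)

```text
clock: 19.4
eef_pos: [466.6, 138.8, 93.0]
eef_rot: [3.142, -0.0, -3.141]
wrist_force: [5.7, 3.3, -14.7]
finger_gap: 23.5
finger_force: 60.0
```

```bash
python3 - <<'E'
from fit import *
s=read_state(); print(s['eef_pos'].round(2),s['wrist_force'].round(1),s['finger_gap'])
ims=[]
for n in('scene','top'):
    c=camera(n); print(n,[fit((559.4,151.9) if n=='scene' else (557.3,152.7),[c],[(108,36)],5)])
    u,v=proj(c,(530,150,60)).astype(int)
    ims.append(cv2.resize(c['image'][v-45:v+45,u-45:u+45],None,fx=4.4,fy=4.4,interpolation=cv2.INTER_CUBIC))
save('p4.png',np.hstack(ims))
E
```

```text
[466.55 138.75  93.05] [  5.7   3.3 -14.7] 23.54744671662279
scene [(array([559.8, 150.4]), np.float64(7.56))]
top [(array([557.8, 152.2]), np.float64(7.62))]
```

View pics/p4.png

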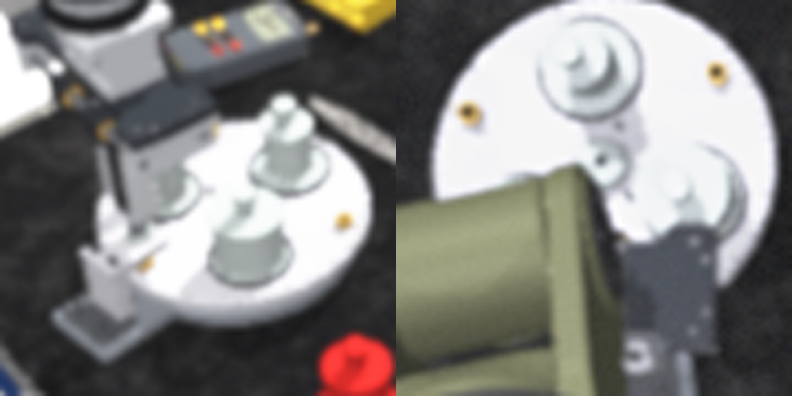

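Knob held about 13.9 mm up at 14.7 N. Both lids are on and the bushes haven't moved, so the table hasn't turned. Handing in.

```bash
python3 -c "
from cell import *
print(sign_off())"
```

```text
the job is handed in; nothing more can be done
None
```

The large and small jars are closed with their own lids, and the gripper is holding the plunger about 13.9 mm up with the table not turned; the job is handed in at about 19.5 s, but sign-off gave no verdict.

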